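Cover the spin coater and start it

TASK

Get the spin coater ready and start it: lift the brass centring gauge out of the bowl and stand it upright, flat on the floor of the black tray, then set the white cover gently, without dropping it, onto the bowl's rim so that it sits fully home and level. Then swing the red-balled lock lever right over to the rear, and only after that press the green start button fully down and let go. Leave the bottle and the jar where they are.

Things in the scene. Friction and masses are not known exactly. Their poses are not given: they have to be found in the camera images.
- coater: white benchtop spin coater, a box 240 (x) by 300 (y) by 100 mm high, fixed to the bench; origin at the centre of its underside, z up, its front faces -x. A round steel bowl stands on the +y half of its top (bowl centre at y = +60 mm); lever and button stand on the dark panel on the -y half (y = -95 mm)
- bowl_rim (a point): centre of the bowl's mouth at rim height, 145 mm above the bench (axes as the coater's). Steel bowl: outer radius 75, inner radius 70, 45 mm tall; its inner floor is 39 mm below the rim, and a black chuck (radius 22) in its centre ends 21 mm below the rim
- gauge: centring gauge, 150 g: brass disc, radius 32, 8 mm thick, with a red upright round stem (radius 11) on its centre from 8 to 58 mm; origin at the centre of the disc's underside, z along the stem. At the start it stands on the chuck in the bowl
- tray_in (a point): centre of the inner floor of the black open tray (130 by 130 mm outside, walls 5 mm thick, 22 mm high, floor 5 mm thick), fixed to the bench; x and y run along its sides
- mat: blue round mat, radius 88, 4 mm thick, fixed to the bench, on which the cover lies at the start; origin at the centre of its underside
- cover: white bowl cover, about 280 g: disc of radius 79, 5 mm thick, with a black round knob on top (radius 14, 37 mm tall) and underneath a locating plug (radius 64, 8 mm deep) that goes inside the bowl's rim. Origin at the centre of the plug's underside, z up: plug from 0 to 8 mm, disc from 8 to 13 mm, knob from 13 to 50 mm. Seated, the disc rests on the rim and the origin is 8 mm below bowl_rim
- lock_lever (a joint): angle of the lid-lock lever: 0 when it leans fully to the coater's -x (front, unlocked), 1.0 when it is right over to +x (rear, locked); it turns about the coater's y axis and stays where it is left
- lock_lever_tip (a point): centre of the red ball (radius 13) at the lever's end, 80 mm from the pivot. The pivot lies in the coater's frame at x = 45, y = -95, z = 122 mm, on a grey block 70 by 50 by 25 mm high; the rod's radius is 5 mm, and the ball's centre travels from 38 mm before to 38 mm behind the pivot, 70 to 80 mm above it
- start_button (a joint): travel of the start button: 0 when up, 0.006 m when fully down; a spring returns it, fully down takes 5 N
- start_button_top (a point): centre of the top face of the green start button (radius 16, in a round black housing of radius 24, the top 22 mm above the coater's top)
- resist_bottle: bystander: brown bottle with black cap, radius 32, 150 mm tall, standing loose; origin at the centre of its underside
- pad_jar: bystander: white jar with yellow cap, radius 36, 80 mm tall, standing loose; origin at the centre of its underside

How it is judged:
By the outcome, as a careful person would: the job done as asked, in the order asked, and still so for the second after the job is handed in, with the robot touching nothing.
It also fails if it takes over 72 s, if anything falls off the work surface, if the arm or the gripper's body presses on something with over 40 N, if the wrist force passes 120 N, or if a joint passes its speed limit or range.

ROBOT

A 6-joint arm with a two-finger parallel gripper is mounted at the origin on the work surface. World frame = base frame: x ahead of the robot, y to its left, z up, the work surface at z = 0. Lengths are in m, angles in degrees, forces in N, time in s.
With the tool pointing down it reaches from about 0.35 to 0.975 m from the base axis. Payload 17.4 kg.
Tool frame: the origin (TCP) lies between the finger pads; the fingertips stand bot.tip_extent ahead of it and the grasp point (between the pads) lies 6 mm ahead of it (bot.tip_extent is the distance from the TCP to the fingertips, in m); z points along the fingers, y is the line along which they close (so a half turn about z gives the same grasp; the last joint's range is limited). The gripper opens to 85 mm and grips with 20 to 120 N. Pads are 22 mm wide; open, the fingers measure 114 mm over their backs; the gripper's body (76 mm by 85 mm) begins 54 mm behind the grasp point. The pads swing forward as they close: fully open they stand 13 mm farther back than shut.
Start: joints at [-69.316, 6.646, 82.598, -0, 90.757, -2.166], TCP at [0.262, -0.622, 0.217] pointing down, gripper open.
Joint ranges: [-162.19, 162.19], [-47.58, 125.68], [4.15, 143.07], [-65.23, 245.23], [0.69, 171.88], [-170.13, 170.13]. Speed limits (degrees/s): [108.29, 108.29, 127.2, 180, 180, 180].

INTERFACE

Orientations are given as [roll, pitch, yaw] about the fixed x, y, z axes, in that order (R = Rz(yaw) Ry(pitch) Rx(roll)).
In Python, from station import bot, viewer gives the robot as it stands. The module is installed in compiled form; this text tells all that it offers.
- The arm moves only by the shell command python3 -m creep 'ROWS' [FORCE]. ROWS is text: rows parted by semicolons, each of 7 numbers parted by spaces: the shift along the tool's x, y, z in mm, then the turn, a rotation vector about the tool's x, y, z in rad, then the gripper's target within -1 to 1 (fully open at 1, half-way at 0, shut at -1). In form: tx ty tz ax ay az jaw; .... A call has 1 to 20 rows; each row shifts and turns the commanded pose from where the row before left it, along the tool's axes as they then stand; what a row does not reach is not made up. A row lasts 1/10 s, in which the tool goes at most 50 mm and 8.59 degrees, less where a joint would pass 70% of its speed; a pose out of reach is approached as far as the arm can. A call with a gripper value outside its range is refused whole. The fingers move at their own pace and stop on an object; FORCE is the grip in N (left out, the last holds). Time passes only in rows, so rows that do not move let the fingers close. It gives the time, the measured TCP pose, the force, the opening and the grip force at its end, in the units of the state.
- bot.sense(): the state, without advancing time (a new reading comes with each control period).
- viewer.grab_frame(name): name is "side" or "top"; returns the picture (384x512x3 uint8, red, green, blue); there is no depth.
- viewer.camera_model(name): a dict with "intrinsics" (3x3 intrinsics, pixels), "world_to_cam" (4x4, takes a point from world to camera coordinates). Camera axes: x right, y down, z forward; pixel columns grow to the right and rows downward; lengths in m; the calibration is good to about 2 mm. A picture is of the moment at which its call begins. camera_model takes no time and is no camera call.
- bot.hand_in(): hands the job in; it is judged then, once.
The state is a dict: "time": time; "joint_pos": joint angles; "joint_velocities": joint speeds; "effort": joint torques, N m; "eef_pos": TCP position; "eef_rot": TCP orientation; "contact_force": force on the tool from outside, world axes, zero at the start; "wrist_torque": the same for the moment, N m; "gripper_width": finger opening in m; "gripper_force": force on a finger pad.
Only numpy, scipy, OpenCV 4.12 (cv2) and the standard library are available. Lean on these libraries where they do the work, as an engineer would, in place of code of your own. Each camera call takes 0.05 s, during which the arm holds its last target. There are 200 camera calls.

## Working session

There is one attempt and no reset: what is moved stays moved. The work goes in short steps, Python scripts to look and compute and a shell command to move; the robot and the scene stay as the last step left them, time stands still between calls to the robot, and variables do not carry over. Pictures are saved under pics/ and viewed, at most 10 in all, crops included, and the job is handed in when it is done.

```bash
mkdir -p pics
python3 - <<'E'
from station import bot, viewer
import cv2, numpy as np
for n in("side","top"):
    f=viewer.grab_frame(n); np.save(n+".npy",f)
    cv2.imwrite(f"pics/{n}0.png",f[:,:,::-1])
    m=viewer.camera_model(n); print(n,np.round(m["intrinsics"],1).tolist(),np.round(m["world_to_cam"],3).tolist())
    W=np.array(m["world_to_cam"]);print(-W[:3,:3].T@W[:3,3])
print(bot.tip_extent,bot.sense())
E
```

```text
side [[403.1, 0.0, 256.7], [0.0, 403.1, 189.4], [0.0, 0.0, 1.0]] [[-0.915, -0.404, -0.006, 0.521], [-0.256, 0.591, -0.765, 0.247], [0.313, -0.698, -0.644, 0.909], [0.0, 0.0, 0.0, 1.0]]
[0.25581712 0.69922886 0.77709566]
top [[362.6, 0.0, 256.5], [0.0, 362.6, 195.0], [0.0, 0.0, 1.0]] [[0.023, -1.0, -0.011, -0.003], [-0.996, -0.022, -0.087, 0.543], [0.087, 0.013, -0.996, 1.001], [0.0, 0.0, 0.0, 1.0]]
[ 0.45396847 -0.00383433  1.04410667]
0.025 {'time': 0.1, 'joint_pos': array([-6.93180484e+01,  6.67124877e+00,  8.26307838e+01, -7.17832167e-04,
        9.07562877e+01, -2.16472233e+00]), 'joint_velocities': array([-0.10414329, -0.08513278, -0.06872477,  0.02870069, -0.03166084,
        0.06197738]), 'effort': array([ 2.90327233e-03, -7.33668494e+01, -6.33786035e+01,  6.16294369e-05,
        5.30027944e-03,  7.40919995e-05]), 'eef_pos': array([ 0.26201669, -0.62187786,  0.2160498 ]), 'eef_rot': array([-1.79941694e+02, -1.48564138e-03,  2.28466641e+01]), 'contact_force': array([0.30642115, 0.64877406, 0.13926256]), 'wrist_torque': array([-0.02062009, -0.00952784,  0.03367407]), 'gripper_force': 0.0, 'gripper_width': 0.08557902003441031}
```

View pics/top0.png

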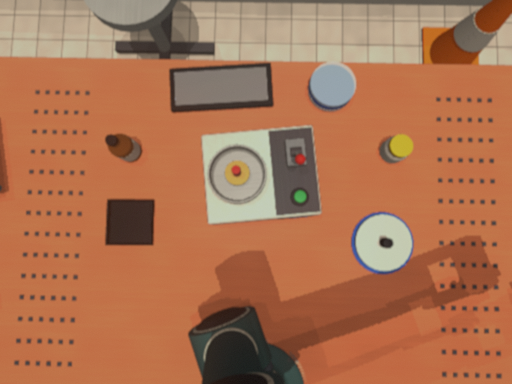

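View pics/side0.png

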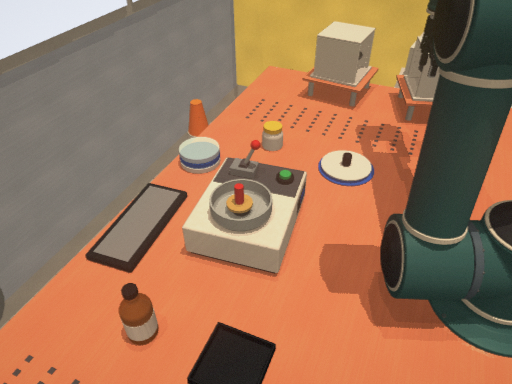

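Top view: bowl (237,173) with the gauge's red stem (236,171), lever ball (300,159), button (300,196), cover (383,242), tray (130,222), bottle (122,147), jar (398,147). The side view shows the same objects: stem (239,193), ball (256,145), button (286,175), cover knob (347,159).

```bash
cat > h.py <<'E'
from station import bot, viewer
import cv2, numpy as np
from scipy.optimize import least_squares
def ray(n,p):
    m=viewer.camera_model(n);W=np.array(m["world_to_cam"]);K=np.array(m["intrinsics"])
    p=np.atleast_2d(p).astype(float)
    d=np.c_[p,np.ones(len(p))]@np.linalg.inv(K).T@W[:3,:3]
    return -W[:3,:3].T@W[:3,3],d
def onz(n,p,z):
    c,d=ray(n,p); return (c+d*((z-c[2])/d[:,2])[:,None])[:,:2]
def proj(n,P):
    m=viewer.camera_model(n);W=np.array(m["world_to_cam"]);K=np.array(m["intrinsics"])
    q=(W[:3,:3]@np.array(P)+W[:3,3])@K.T; return q[:2]/q[2]
def two(ps,pt):
    A=[];b=[]
    for n,p in(("side",ps),("top",pt)):
        c,d=ray(n,p);d=d[0]/np.linalg.norm(d[0]);M=np.eye(3)-np.outer(d,d);A.append(M);b.append(M@c)
    return np.linalg.lstsq(np.vstack(A),np.hstack(b),rcond=None)[0]
def mask(f,lo,hi): return cv2.inRange(cv2.cvtColor(f,cv2.COLOR_RGB2HSV),np.array(lo),np.array(hi))
def blob(m,roi):
    x0,y0,x1,y1=roi;k=np.zeros_like(m);k[y0:y1,x0:x1]=m[y0:y1,x0:x1]
    cs,_=cv2.findContours(k,cv2.RETR_EXTERNAL,cv2.CHAIN_APPROX_NONE);return max(cs,key=cv2.contourArea)[:,0,:]
def cen(c): 
    M=cv2.moments(c);return np.array([M["m10"]/M["m00"],M["m01"]/M["m00"]])
def circ(P):
    r=least_squares(lambda v:np.hypot(P[:,0]-v[0],P[:,1]-v[1])-v[2],[*P.mean(0),.07],loss="soft_l1",f_scale=.002);return r.x
E
python3 - <<'E'
from h import *
T=np.load("top.npy");S=np.load("side.npy")
red=lambda f:mask(f,(0,0,0),(255,255,255))&((f[:,:,0]>120)&(f[:,:,1]<50)&(f[:,:,2]<60)).astype(np.uint8)*255
gr=lambda f:mask(f,(45,120,40),(80,255,255))
def show(k,c): print(k,cen(c).round(1),cv2.boundingRect(c))
bt=blob(red(T),(285,145,320,175));bs=blob(red(S),(240,130,275,160));show("ball",bt);show("ball s",bs);ball=two(cen(bs),cen(bt));print(ball)
gt=blob(gr(T),(280,180,320,215));gs=blob(gr(S),(265,160,305,190));show("btn",gt);print(two(cen(gs),cen(gt)),onz("top",cen(gt),.122))
st=blob(red(T),(220,155,250,190));ss=blob(red(S),(220,170,260,215));show("stem",st);show("stem s",ss)
# cover: white disc
w=mask(T,(0,0,150),(180,70,255));cv=blob(w,(345,200,420,280));show("cover",cv);print(circ(onz("top",cv,.017)))
w=mask(S,(0,0,150),(180,70,255));cs=blob(w,(310,140,380,190));show("cover s",cs);print(circ(onz("side",cs,.017)))
dk=mask(T,(0,0,0),(180,255,60));kn=blob(dk,(370,230,400,255));show("knob",kn)
ks=blob(mask(S,(0,0,0),(180,255,60)),(330,145,365,172));show("knob s",ks);print("knob",two(cen(ks),cen(kn)))
tr=blob(dk,(95,190,165,255));show("tray",tr);r=cv2.minAreaRect(onz("top",tr,.022).astype(np.float32));print(r)
for k,(lo,hi,roi) in {"yel":((22,120,80),(35,255,255),(380,130,420,165))}.items():
    c=blob(mask(T,lo,hi),roi);show(k,c);print(onz("top",cen(c),.08))
bc=onz("top",[[107,141],[134,151]],.0);print(bc,onz("top",[112,140],.15))
for n,f,roi in(("top",T,(195,120,330,230)),):
    nb=cv2.bitwise_not(mask(f,(3,130,120),(14,255,255)));c=blob(nb,roi);show("box",c);print(cv2.minAreaRect(onz(n,c,.1).astype(np.float32)))
cv2.imwrite("pics/z1.png",np.hstack([cv2.resize(T[110:240,190:335],None,fx=2.7,fy=2.7)[:,:,::-1][:350,:390],cv2.resize(S[130:275,180:315],None,fx=2.7,fy=2.7)[:,:,::-1][:350,:364]]))
E
```

```text
ball [299.7 158.8] (296, 154, 9, 10)
ball s [253.6 146.9] (252, 145, 5, 4)
[ 0.61834432 -0.09369429  0.18761292]
btn [299.9 195.9] (295, 191, 11, 11)
[ 0.53401095 -0.1032816   0.11811845] [[ 0.53481696 -0.10253136]]Traceback (most recent call last):
  File "<stdin>", line 8, in <module>
  File "h.py", line 22, in blob
    cs,_=cv2.findContours(k,cv2.RETR_EXTERNAL,cv2.CHAIN_APPROX_NONE);return max(cs,key=cv2.contourArea)[:,0,:]
                                                                            ~~~^^^^^^^^^^^^^^^^^^^^^^^^
ValueError: max() iterable argument is empty
```

```bash
cat > m.py <<'E'
from h import *
T=np.load("top.npy");S=np.load("side.npy")
red=lambda f:mask(f,(0,140,70),(5,255,255))|mask(f,(172,140,70),(180,255,255))
def show(k,c): print(k,cen(c).round(1),cv2.boundingRect(c))
print(cv2.cvtColor(T,cv2.COLOR_RGB2HSV)[[171,173,159,300],[236,238,300,100]].tolist(),cv2.cvtColor(S,cv2.COLOR_RGB2HSV)[[193,145],[239,256]].tolist())
bt=blob(red(T),(285,145,320,175));bs=blob(red(S),(240,130,275,160));show("ball",bt);show("ball s",bs);ball=two(cen(bs),cen(bt));print(ball)
st=blob(red(T),(220,155,250,190));ss=blob(red(S),(220,170,260,215));show("stem",st);show("stem s",ss);print(two(cen(ss),cen(st)))
w=mask(T,(0,0,150),(180,70,255));cv=blob(w,(345,200,420,280));show("cover",cv);print(circ(onz("top",cv,.017)))
w=mask(S,(0,0,150),(180,70,255));cs=blob(w,(310,140,380,190));show("cover s",cs);print(circ(onz("side",cs,.017)))
dk=mask(T,(0,0,0),(180,255,60));kn=blob(dk,(370,230,400,255));show("knob",kn)
ks=blob(mask(S,(0,0,0),(180,255,60)),(330,145,365,172));show("knob s",ks);print("knob",two(cen(ks),cen(kn)))
tr=blob(dk,(95,190,165,255));show("tray",tr);print(cv2.minAreaRect(onz("top",tr,.022).astype(np.float32)))
c=blob(mask(T,(22,120,80),(35,255,255)),(380,130,420,165));print("jar",onz("top",cen(c),.08))
nb=cv2.bitwise_not(mask(T,(3,130,100),(14,255,255)));c=blob(nb,(195,120,330,230));show("box",c);print(cv2.minAreaRect(onz("top",c,.1).astype(np.float32)))
g=mask(T,(0,0,60),(180,60,150));c=blob(g,(200,138,270,207));show("bowl",c);print(circ(onz("top",c,.145)))
g=mask(S,(0,0,60),(180,60,170));c=blob(g,(205,175,275,232));show("bowl s",c);e=cv2.fitEllipse(c);print(e,onz("side",e[0],.145))
E
python3 m.py
python3 - <<'E'
from h import *
T=np.load("top.npy");S=np.load("side.npy")
z=lambda a:cv2.resize(a,(390,390),interpolation=cv2.INTER_CUBIC)[:,:,::-1]
cv2.imwrite("pics/z1.png",np.hstack([z(T[115:235,200:320]),z(S[130:280,180:330])]))
E
```

```text
[[2, 179, 194], [2, 169, 133], [2, 194, 192], [10, 160, 193]] [[3, 181, 144], [2, 197, 197]]
ball [299.7 158.8] (295, 154, 11, 11)
ball s [255.1 144.1] (251, 140, 9, 9)
[ 0.61513436 -0.09300864  0.19802016]
stem [235.8 170.2] (232, 166, 8, 9)
stem s [238.7 192.7] (234, 183, 10, 21)
[0.58997454 0.05950465 0.16160581]
cover [383.7 242.2] (356, 214, 57, 57)
[ 0.41942618 -0.34992369  0.07825545]
cover s [345.7 165.2] (321, 151, 51, 30)
[ 0.41731756 -0.34828616  0.07653931]
knob [385.5 242.4] (380, 239, 12, 8)Traceback (most recent call last):
  File "m.py", line 11, in <module>
    ks=blob(mask(S,(0,0,0),(180,255,60)),(330,145,365,172));show("knob s",ks);print("knob",two(cen(ks),cen(kn)))
  File "h.py", line 22, in blob
    cs,_=cv2.findContours(k,cv2.RETR_EXTERNAL,cv2.CHAIN_APPROX_NONE);return max(cs,key=cv2.contourArea)[:,0,:]
                                                                            ~~~^^^^^^^^^^^^^^^^^^^^^^^^
ValueError: max() iterable argument is empty
```

View pics/z1.png

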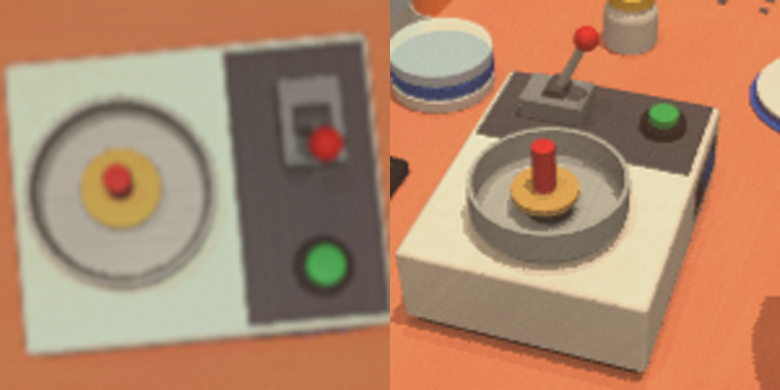

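The crop confirms it: gauge upright on the chuck, brass disc around top-crop (120,187), ball in front of its block at (326,143), button (324,265).

```bash
sed -i 's/blob(mask(S,(0,0,0),(180,255,60)),(330,145,365,172))/blob(mask(S,(0,0,0),(180,255,110)),(335,148,360,172))/' m.py
cat >> m.py <<'E'
b=mask(T,(14,90,90),(28,255,255))|red(T);c=blob(b,(218,155,255,192));show("disc",c);print(circ(onz("top",c,.132)))
E
python3 m.py | tail -n +9
python3 - <<'E'
from h import *
T=np.load("top.npy")
print(cv2.cvtColor(T,cv2.COLOR_RGB2HSV)[[173,173,173,222,180],[209,207,211,130,215]].tolist())
# stem tip pixel, top z .182
print("stemtip",onz("top",[235.6,169.8],.182))
E
```

```text
[ 0.41942618 -0.34992369  0.07825545]
cover s [345.7 165.2] (321, 151, 51, 30)
[ 0.41731756 -0.34828616  0.07653931]
knob [385.5 242.4] (380, 239, 12, 8)
knob s [346.6 159.2] (342, 153, 10, 13)
knob [ 0.41801696 -0.34833586  0.03745409]
tray [118.2 224.4] (107, 201, 46, 43)
((0.45916131138801575, 0.36598658561706543), (0.11830629408359528, 0.12788237631320953), 1.3595765829086304)
jar [[ 0.68036157 -0.37577649]]
box [260.4 174.6] (201, 125, 121, 100)
((0.5918341875076294, -0.00031444430351257324), (0.24535326659679413, 0.3012568950653076), 6.3945159912109375)
bowl [236.8 173.8] (209, 145, 56, 59)
[0.58533729 0.05851466 0.07053513]
bowl s [241.1 203.8] (210, 177, 65, 54)
((241.36830139160156, 203.20401000976562), (52.69380569458008, 63.06652069091797), 85.32483673095703) [[0.57546317 0.07381403]]
disc [236.8 172.5] (225, 161, 25, 24)
[0.59002365 0.05948453 0.03039688]
[[17, 44, 117], [26, 32, 176], [17, 46, 116], [8, 99, 62], [20, 35, 177]]
stemtip [[0.58897007 0.0589726 ]]
```

```bash
python3 -m creep '0 0 -28 0 0 .133 1;0 0 -28 0 0 .133 1;0 0 -28 0 0 .133 1;19 -40 0 0 0 0 1;19 -40 0 0 0 0 1;19 -40 0 0 0 0 1;19 -40 0 0 0 0 1;19 -40 0 0 0 0 1;19 -40 0 0 0 0 1;19 -40 0 0 0 0 1;19 -40 0 0 0 0 1;19 -40 0 0 0 0 1;19 -40 0 0 0 0 1;19 -40 0 0 0 0 1;19 -40 0 0 0 0 1;19 -40 0 0 0 0 1;19 -40 0 0 0 0 1;20 -41 0 0 0 0 1;20 -40 0 0 0 0 1;0 0 0 0 0 0 1' 30
python3 - <<'E'
from h import *
T=np.load("top.npy")
print("ball z.192",onz("top",[299.7,158.8],.192),"z.2",onz("top",[299.7,158.8],.2))
print("bottle base~",onz("top",[133,151],0),"jar base")
s=bot.sense();print(s["eef_pos"],s["eef_rot"],s["contact_force"])
E
```

```text
time: 2.1
eef_pos: [0.5693, 0.0229, 0.2996]
eef_rot: [-179.9, 0.1, 0.2]
contact_force: [-0.2, -0.9, -0.7]
gripper_width: 0.0853
gripper_force: 0.0
ball z.192 [[ 0.61708627 -0.09345226]] z.2 [[ 0.61555484 -0.09261088]]
bottle base~ [[0.66665897 0.37488436]] jar base
[0.5693482  0.0228504  0.29960221] [-1.79946393e+02  8.59019607e-02  2.16956633e-01] [-0.17909486 -0.89955384 -0.70046871]
```

```bash
python3 -m creep '0 0 0 0 0 0 1;0 0 0 0 0 0 1'
python3 - <<'E'
from h import *
T=viewer.grab_frame("top");S=viewer.grab_frame("side");np.save("t2.npy",T);np.save("s2.npy",S)
cv2.imwrite("pics/z2.png",np.hstack([cv2.resize(f[100:250,180:350],(390,344))[:,:,::-1] for f in (T,S)]))
# rim analysis: radial profile on plane .145 in the side and top first images
S0=cv2.cvtColor(np.load("side.npy"),cv2.COLOR_RGB2GRAY).astype(np.float32);T0=cv2.cvtColor(np.load("top.npy"),cv2.COLOR_RGB2GRAY).astype(np.float32)
c=np.array([.587,.059])
for n,I in(("top",T0),("side",S0)):
  for a in range(0,360,45):
    r=np.arange(.055,.09,.0025);v=[]
    for q in r:
        p=proj(n,[c[0]+q*np.cos(np.radians(a)),c[1]+q*np.sin(np.radians(a)),.145]);v.append(cv2.getRectSubPix(I,(1,1),(float(p[0]),float(p[1])))[0,0])
    print(n,a,np.int32(v))
E
```

```text
time: 2.3
eef_pos: [0.5679, 0.0182, 0.3006]
eef_rot: [180.0, 0.0, -0.0]
contact_force: [-1.3, -0.9, -0.3]
gripper_width: 0.0853
gripper_force: 0.0
top 0 [157 137 118  99  90 105 133 159 179 191 197 198 197 196]
top 45 [151 136 121 102  90 103 138 166 180 191 197 198 197 196]
top 90 [166 153 135 119 103  96 124 159 179 189 184 162 139 132]
top 135 [169 169 166 150 120 102 117 147 169 183 193 196 197 198]
top 180 [173 174 174 168 153 132 132 137 140 159 183 195 198 199]
top 225 [173 174 175 174 161 142 137 145 149 166 186 192 194 196]
top 270 [171 172 170 154 127 115 133 157 176 189 196 198 191 159]
top 315 [169 158 137 115  97 101 132 158 179 193 198 198 198 197]
side 0 [105 105 105 104 103 121 163 195 220 222 222 223 223 220]
side 45 [167 157 151 143 133 130 161 144 154 210 221 221 221 220]
side 90 [109 114 119 144 171 175 170 145 117 103 104 104 104 104]
side 135 [ 62  89 117 145 156 168 172 171 139 110 108 108 109 109]
side 180 [177 177 178 177 179 167 146 164 150 112  99 178 209 209]
side 225 [ 98  96  96  95  95  93  90 152 158 113  92  88  89  89]
side 270 [104 104 105 105 103 111 130 145 134 103  87  82  80  78]
side 315 [110 110 109 107 106 127 149 141 120  98  92  90  90  89]
```

```bash
python3 -m creep '11 -20 0 0 0 0 1;11 -21 0 0 0 0 1;0 0 22 0 0 0 1;0 0 30 0 0 0 1;0 0 30 0 0 0 1;0 0 30 0 0 0 1;0 0 19 0 0 0 1;0 0 0 0 0 0 1;0 0 0 0 0 0 1'; python3 -m creep '0 0 0 0 0 0 -.5;0 0 0 0 0 0 -1;0 0 0 0 0 0 -1;0 0 0 0 0 0 -1;0 0 0 0 0 0 -1;0 0 0 0 0 0 -1' 30; python3 -c "
from station import bot;print(bot.tip_extent)"
```

```text
time: 3.3
eef_pos: [0.5903, 0.0592, 0.1707]
eef_rot: [-180.0, -0.0, -0.1]
contact_force: [1.0, -0.6, -0.0]
gripper_width: 0.0855
gripper_force: 0.0
time: 3.9
eef_pos: [0.5902, 0.0599, 0.1697]
eef_rot: [180.0, 0.0, -0.0]
contact_force: [-0.5, -0.8, 0.8]
gripper_width: 0.0004
gripper_force: 0.0
0.025
```

Run:
```python
from h import *
T=viewer.grab_frame("top");S=viewer.grab_frame("side");np.save("t2.npy",T);np.save("s2.npy",S)
cv2.imwrite("pics/z3.png",np.hstack([cv2.resize(f,(390,390),interpolation=cv2.INTER_CUBIC)[:,:,::-1] for f in (T[90:240,180:330],S[110:260,180:330])]))
for z in(.145,.17,.18,.23):print(proj("side",[.590,.0595,z]),proj("top",[.590,.0595,z]))
```

```text
[238.44220684 197.87087706] [236.41079443 171.70091797]
[238.06885684 189.83158003] [235.73234733 170.14804809]
[237.91592076 186.53842712] [235.45013567 169.50210535]
[237.11854994 169.36874475] [233.93667893 166.03801596]
```

View pics/z3.png

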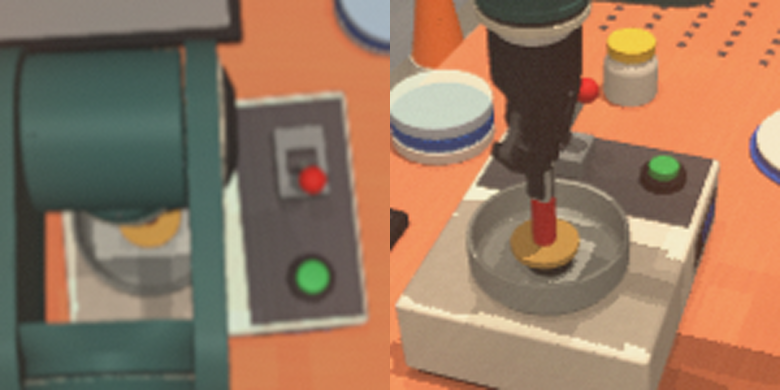

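Run:
```python
from h import *
S=np.load("s2.npy");S0=np.load("side.npy")
cv2.imwrite("pics/z4.png",np.hstack([cv2.resize(f[130:215,205:272],(390,495),interpolation=cv2.INTER_NEAREST)[:,:,::-1] for f in (S0,S)]))
```

```text
(no output)
```

View pics/z4.png

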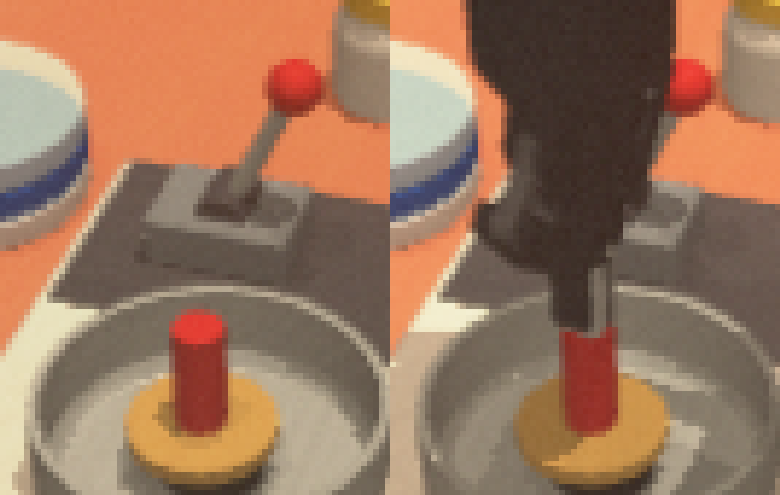

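The view shows the shut fingertips ending at side pixel (238,187), just above the stem's top. The fingers are higher than the stated tip extent suggests. I'll open, go 30 mm lower and close again, watching the force.

```bash
python3 -m creep '0 0 0 0 0 0 1;0 0 0 0 0 0 1;0 0 0 0 0 0 1;0 0 0 0 0 0 1;0 0 0 0 0 0 1'; python3 -m creep '0 0 10 0 0 0 1;0 0 10 0 0 0 1;0 0 10 0 0 0 1;0 0 0 0 0 0 1;0 0 0 0 0 0 1;0 0 0 0 0 0 -.3;0 0 0 0 0 0 -1;0 0 0 0 0 0 -1;0 0 0 0 0 0 -1;0 0 0 0 0 0 -1;0 0 0 0 0 0 -1' 30
python3 - <<'E'
from h import *
S=viewer.grab_frame("side")
cv2.imwrite("pics/z5.png",cv2.resize(S[130:215,205:272],(390,495),interpolation=cv2.INTER_NEAREST)[:,:,::-1])
E
```

```text
time: 4.5
eef_pos: [0.5902, 0.0599, 0.1697]
eef_rot: [180.0, 0.0, -0.0]
contact_force: [0.2, -0.4, -0.4]
gripper_width: 0.0726
gripper_force: 0.0
time: 5.6
eef_pos: [0.5903, 0.0599, 0.1398]
eef_rot: [180.0, -0.0, -0.0]
contact_force: [-0.0, -0.8, 0.2]
gripper_width: 0.0213
gripper_force: 31.9
```

View pics/z5.png

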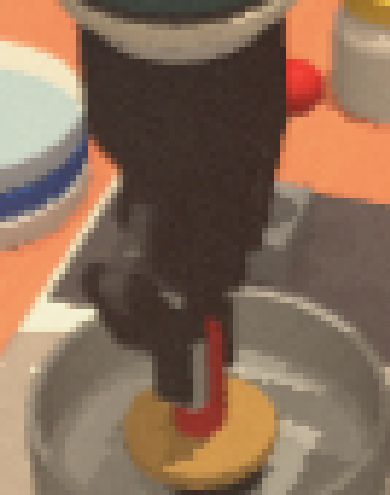

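The stem is gripped (width 21 mm), and the tips stand just above the brass disc. The fingers really end about 35 mm higher than stated, so from here I work with heights relative to this grasp. Lift and carry to the tray.

```bash
python3 -m creep '0 0 -10 0 0 0 -1;0 0 -25 0 0 0 -1;0 0 -30 0 0 0 -1;0 0 -35 0 0 0 -1;-7 -16 0 0 0 0 -1;-13 -30 0 0 0 0 -1;-13 -30 0 0 0 0 -1;-13 -31 0 0 0 0 -1;-13 -31 0 0 0 0 -1;-13 -31 0 0 0 0 -1;-13 -31 0 0 0 0 -1;-13 -31 0 0 0 0 -1;-13 -30 0 0 0 0 -1;-13 -30 0 0 0 0 -1;-7 -15 0 0 0 0 -1;0 0 0 0 0 0 -1;0 0 0 0 0 0 -1'
python3 - <<'E'
from h import *
T=viewer.grab_frame("top");S=viewer.grab_frame("side");np.save("t3.npy",T)
T0=np.load("top.npy")
d=((T0.max(2)<75)).astype(np.uint8)*255
c=blob(d,(98,190,165,255));print(cv2.boundingRect(c),onz("top",cv2.minAreaRect(c)[0],.015))
g=mask(S,(14,100,80),(28,255,255));c=blob(g,(100,200,330,384));print(cv2.boundingRect(c),cen(c))
cv2.imwrite("pics/z6.png",np.hstack([T,S])[:,:,::-1][100:,:][:, :][:, 60:860])
E
```

```text
time: 7.35
eef_pos: [0.4593, 0.3657, 0.2395]
eef_rot: [180.0, 0.0, 0.0]
contact_force: [-0.6, -0.2, -1.4]
gripper_width: 0.0213
gripper_force: 31.7
(106, 200, 48, 44) [[0.45927564 0.36845875]]
(209, 280, 39, 34) [228.92182254 299.37961631]
```

View pics/z6.png

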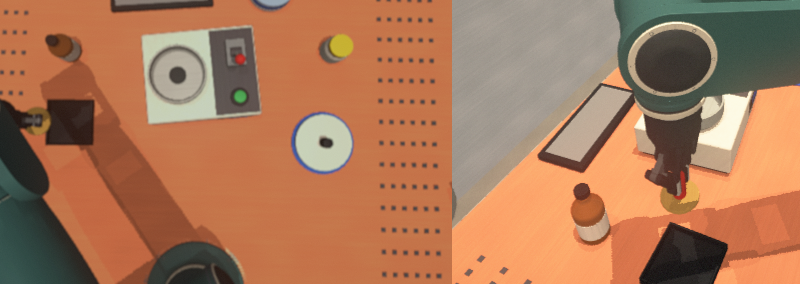

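Top view: the gauge disc (97,220) at height z≈0.23 lies over the tray centre, the bowl is empty with its chuck at (238,175), and bottle and jar are undisturbed.

```bash
python3 -m creep '0 -2 20 0 0 0 -1;0 0 40 0 0 0 -1;0 0 40 0 0 0 -1;0 0 40 0 0 0 -1;0 0 40 0 0 0 -1;0 0 20 0 0 0 -1;0 0 5 0 0 0 -1;0 0 3 0 0 0 -1;0 0 3 0 0 0 -1;0 0 0 0 0 0 -1;0 0 0 0 0 0 -1'
python3 - <<'E'
from h import *
T=np.load("t3.npy")
dk=(T.max(2)<85).astype(np.uint8)*255
c=blob(dk,(227,163,250,188));print(cv2.boundingRect(c),circ(onz("top",c,.124)))
g=cv2.inRange(cv2.cvtColor(T,cv2.COLOR_RGB2HSV),(0,0,60),(180,60,150));c=blob(g,(200,138,270,207));print(cv2.boundingRect(c),circ(onz("top",c,.145)))
E
```

```text
time: 8.55
eef_pos: [0.4597, 0.3682, 0.0297]
eef_rot: [-180.0, -0.1, -0.0]
contact_force: [-0.2, 0.4, -1.7]
gripper_width: 0.0208
gripper_force: 31.7
(230, 168, 15, 15) [0.58520878 0.05869577 0.01832646]
(209, 146, 56, 58) [0.58572909 0.05881801 0.07008079]
```

```bash
python3 -m creep '0 0 3 0 0 0 -1;0 0 3 0 0 0 -1;0 0 1 0 0 0 -1;0 0 0 0 0 0 -1;0 0 0 0 0 0 -1'; python3 -m creep '0 0 1 0 0 0 -1;0 0 1 0 0 0 -1;0 0 0 0 0 0 -1'
```

```text
time: 9.05
eef_pos: [0.4593, 0.3679, 0.0217]
eef_rot: [180.0, 0.0, -0.0]
contact_force: [-0.1, 0.2, -1.6]
gripper_width: 0.0213
gripper_force: 31.7
time: 9.35
eef_pos: [0.4595, 0.3679, 0.0209]
eef_rot: [-180.0, -0.0, -0.0]
contact_force: [-4.5, -5.2, 10.8]
gripper_width: 0.0211
gripper_force: 32.7
```

```bash
python3 -m creep '0 0 0 0 0 0 0;0 0 0 0 0 0 .3;0 0 0 0 0 0 .6;0 0 0 0 0 0 1;0 0 0 0 0 0 1;0 0 0 0 0 0 1;0 0 -15 0 0 0 1;0 0 -30 0 0 0 1;0 0 -40 0 0 0 1;0 0 -40 0 0 0 1;0 0 -40 0 0 0 1;0 0 -40 0 0 0 1;0 0 -15 0 0 0 1;0 0 0 0 0 0 1'
python3 - <<'E'
from h import *
for y in(.066,.072,.078,.085):
  print(y,[(z,proj("side",[.592,y,z]).round(1).tolist()) for z in(.13,.14,.145,.15,.155,.16)])
S=viewer.grab_frame("side");T=viewer.grab_frame("top")
cv2.imwrite("pics/z7.png",np.hstack([cv2.resize(f,(390,390),interpolation=cv2.INTER_CUBIC)[:,:,::-1] for f in (T[170:270,80:180],S[270:384,160:290])]))
E
```

```text
time: 10.75
eef_pos: [0.4598, 0.3683, 0.2432]
eef_rot: [-179.8, -0.2, -0.0]
contact_force: [0.0, 0.6, 0.1]
gripper_width: 0.0853
gripper_force: 0.0
0.066 [(0.13, [236.7, 204.0]), (0.14, [236.6, 200.9]), (0.145, [236.5, 199.3]), (0.15, [236.4, 197.7]), (0.155, [236.3, 196.1]), (0.16, [236.2, 194.5])]
0.072 [(0.13, [235.6, 205.6]), (0.14, [235.5, 202.4]), (0.145, [235.4, 200.9]), (0.15, [235.3, 199.3]), (0.155, [235.2, 197.7]), (0.16, [235.1, 196.1])]
0.078 [(0.13, [234.5, 207.1]), (0.14, [234.3, 204.0]), (0.145, [234.2, 202.4]), (0.15, [234.1, 200.8]), (0.155, [234.1, 199.2]), (0.16, [234.0, 197.6])]
0.085 [(0.13, [233.2, 209.0]), (0.14, [233.0, 205.8]), (0.145, [232.9, 204.3]), (0.15, [232.8, 202.7]), (0.155, [232.7, 201.1]), (0.16, [232.6, 199.4])]
```

View pics/z7.png

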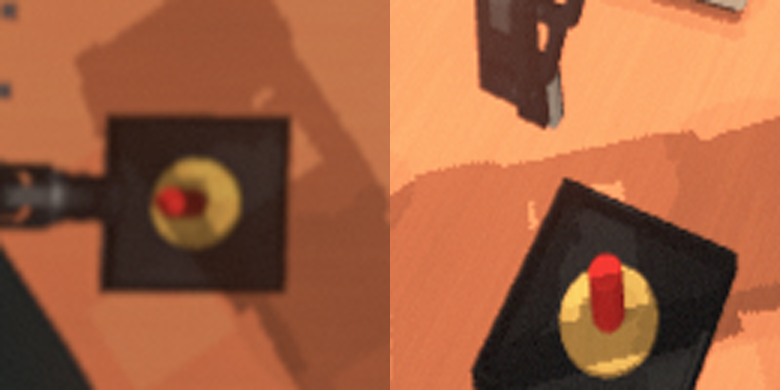

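The gauge stands upright in the middle of the tray in both crops: stem at (180,200) in the top crop, (606,290) in the side crop. Next, the cover.

```bash
python3 -m creep '-2 20 0 0 0 0 1;-2 30 0 0 0 0 1;-2 42 0 0 0 0 1;-2 42 0 0 0 0 1;-2 42 0 0 0 0 1;-2 42 0 0 0 0 1;-2 42 0 0 0 0 1;-3 42 0 0 0 0 1;-3 42 0 0 0 0 1;-3 42 0 0 0 0 1;-3 42 0 0 0 0 1;-3 42 0 0 0 0 1;-2 42 0 0 0 0 1;-2 42 0 0 0 0 1;-2 42 0 0 0 0 1;-2 42 0 0 0 0 1;-2 42 0 0 0 0 1;-2 37 0 0 0 0 1;0 0 0 0 0 0 1;0 0 0 0 0 0 1'
```

```text
time: 12.85
eef_pos: [0.4176, -0.3492, 0.2377]
eef_rot: [-179.9, 0.1, -0.1]
contact_force: [0.2, 0.3, 0.1]
gripper_width: 0.0854
gripper_force: 0.0
```

```bash
python3 -m creep '1 0 20 0 0 0 1;0 0 40 0 0 0 1;0 0 40 0 0 0 1;0 0 40 0 0 0 1;0 0 40 0 0 0 1;0 0 20 0 0 0 1;0 0 10 0 0 0 1;0 0 5 0 0 0 1;0 0 5 0 0 0 1;0 0 3 0 0 0 1;0 0 0 0 0 0 1;0 0 0 0 0 0 1'; python3 -m creep '0 0 0 0 0 0 .3;0 0 0 0 0 0 0;0 0 0 0 0 0 -.2;0 0 0 0 0 0 -.4;0 0 0 0 0 0 -1;0 0 0 0 0 0 -1;0 0 0 0 0 0 -1;0 0 0 0 0 0 -1' 50
```

```text
time: 14.05
eef_pos: [0.4194, -0.3493, 0.0173]
eef_rot: [180.0, -0.0, -0.0]
contact_force: [1.1, 0.3, -0.1]
gripper_width: 0.0853
gripper_force: 0.0
time: 14.85
eef_pos: [0.4193, -0.3493, 0.0171]
eef_rot: [180.0, -0.0, -0.0]
contact_force: [-0.9, -0.3, 5.0]
gripper_width: 0.0267
gripper_force: 49.4
```

```bash
python3 -m creep '0 0 -5 0 0 0 -1;0 0 -13 0 0 0 -1;0 0 -30 0 0 0 -1;0 0 -40 0 0 0 -1;0 0 -40 0 0 0 -1;0 0 -40 0 0 0 -1;0 0 -40 0 0 0 -1;0 0 -30 0 0 0 -1;0 0 -10 0 0 0 -1;0 0 0 0 0 0 -1'; python3 -m creep '4 -9 0 0 0 0 -1;9 -22 0 0 0 0 -1;13 -32 0 0 0 0 -1;13 -32 0 0 0 0 -1;13 -32 0 0 0 0 -1;13 -32 0 0 0 0 -1;13 -32 0 0 0 0 -1;13 -32 0 0 0 0 -1;13 -32 0 0 0 0 -1;13 -32 0 0 0 0 -1;13 -32 0 0 0 0 -1;13 -32 0 0 0 0 -1;12 -30 0 0 0 0 -1;9 -20 0 0 0 0 -1;3 -7 0 0 0 0 -1;0 0 0 0 0 0 -1;0 0 0 0 0 0 -1'
python3 - <<'E'
from h import *
S=viewer.grab_frame("side");T=viewer.grab_frame("top");np.save("t4.npy",T);np.save("s4.npy",S)
cv2.imwrite("pics/z8.png",np.hstack([cv2.resize(f,(400,400),interpolation=cv2.INTER_CUBIC)[:,:,::-1] for f in (T[90:240,180:330],S[80:280,150:350])]))
s=bot.sense();print(s["eef_pos"]); z=s["eef_pos"][2]-.0131+.013
w=mask(S,(0,0,140),(180,70,255));c=blob(w,(195,110,290,200));print(cv2.boundingRect(c),circ(onz("side",c,z)),cv2.fitEllipse(c))
E
```

```text
time: 15.85
eef_pos: [0.4193, -0.3492, 0.2658]
eef_rot: [179.9, -0.1, -0.0]
contact_force: [-0.6, 0.1, -3.8]
gripper_width: 0.0265
gripper_force: 49.5
time: 17.55
eef_pos: [0.5858, 0.0585, 0.2638]
eef_rot: [180.0, 0.1, -0.0]
contact_force: [-0.2, -0.5, -1.8]
gripper_width: 0.0263
gripper_force: 49.5
[0.58589662 0.05806055 0.2644658 ]
(195, 137, 80, 63) [0.5921395  0.06697821 0.08337639] ((231.34107971191406, 161.49404907226562), (56.97706604003906, 80.68034362792969), 85.87044525146484)
```

View pics/z8.png

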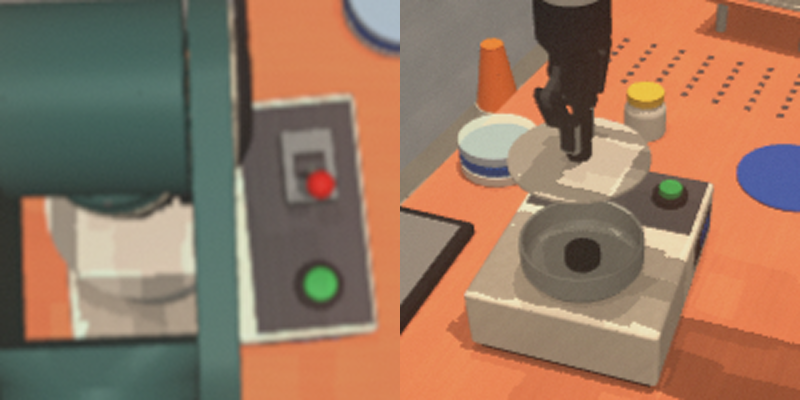

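Side view: the cover hangs level in the grip, with its outline from crop (508,160) to (652,160) and bottom edge (580,201). That is over the empty bowl, whose chuck shows at (582,254).

Run:
```python
from h import *
a=np.linspace(0,2*np.pi,200)
for dz in(0,):
  P=np.array([proj("side",[.5859+.079*np.cos(t),.0585+.079*np.sin(t),.2594]) for t in a])
  print("bottom-of-disc rim pred",P.min(0),P.max(0))
  P=np.array([proj("side",[.5859+.079*np.cos(t),.0585+.079*np.sin(t),.2644]) for t in a])
  print("top rim pred",P.min(0),P.max(0))
S=np.load("s4.npy");H=cv2.cvtColor(S,cv2.COLOR_RGB2HSV)
w=mask(S,(0,0,90),(180,75,255))
k=np.zeros_like(w);k[135:172,196:284]=w[135:172,196:284]
ys,xs=np.nonzero(k)
for r in range(150,172,4):
    q=xs[ys==r];print(r,q.min(),q.max())
print("bottom col 240:",H[172:188,240].tolist())
```

```text
bottom-of-disc rim pred [202.31115396 139.12392771] [274.54895131 181.53359493]
top rim pred [202.09801071 137.31361385] [274.60112443 179.62288365]
150 196 273
154 196 273
158 196 274
162 196 274
166 204 275
170 207 280
bottom col 240: [[19, 63, 223], [17, 65, 219], [18, 67, 157], [17, 67, 153], [16, 68, 154], [17, 64, 155], [18, 64, 155], [18, 67, 155], [17, 64, 156], [16, 63, 145], [18, 54, 117], [18, 52, 112], [20, 58, 115], [18, 54, 113], [16, 54, 113], [18, 52, 112]]
```

```bash
python3 -m creep '0 -.5 15 0 0 0 -1;0 0 25 0 0 0 -1;0 0 25 0 0 0 -1;0 0 20 0 0 0 -1;0 0 10 0 0 0 -1;0 0 6 0 0 0 -1;0 0 4 0 0 0 -1;0 0 2 0 0 0 -1;0 0 0 0 0 0 -1;0 0 0 0 0 0 -1'; python3 -m creep '0 0 2 0 0 0 -1;0 0 2 0 0 0 -1;0 0 1 0 0 0 -1;0 0 0 0 0 0 -1;0 0 0 0 0 0 -1'
```

```text
time: 18.65
eef_pos: [0.5865, 0.0594, 0.1583]
eef_rot: [-180.0, -0.0, -0.0]
contact_force: [0.6, 0.0, -2.4]
gripper_width: 0.0263
gripper_force: 49.6
time: 19.15
eef_pos: [0.5862, 0.0594, 0.1527]
eef_rot: [-180.0, 0.0, -0.0]
contact_force: [-0.5, -0.5, -2.9]
gripper_width: 0.0263
gripper_force: 49.6
```

Plug is inside the rim without contact; last millimetres.

```bash
python3 -m creep '0 0 1 0 0 0 -1;0 0 1 0 0 0 -1;0 0 0 0 0 0 -1'; python3 -m creep '0 0 .5 0 0 0 -1;0 0 .5 0 0 0 -1;0 0 0 0 0 0 -1'
```

```text
time: 19.45
eef_pos: [0.5862, 0.0594, 0.1505]
eef_rot: [180.0, 0.0, -0.0]
contact_force: [0.3, -0.3, -1.5]
gripper_width: 0.0266
gripper_force: 49.6
time: 19.75
eef_pos: [0.5863, 0.0594, 0.1501]
eef_rot: [180.0, -0.0, -0.0]
contact_force: [-1.8, 0.7, 2.3]
gripper_width: 0.0263
gripper_force: 50.0
```

```bash
python3 -m creep '0 0 .5 0 0 0 -1;0 0 0 0 0 0 -1;0 0 0 0 0 0 -.2;0 0 0 0 0 0 0;0 0 0 0 0 0 .4;0 0 0 0 0 0 1;0 0 0 0 0 0 1;0 0 0 0 0 0 1;0 0 -10 0 0 0 1;0 0 -25 0 0 0 1;0 0 -35 0 0 0 1;0 0 -30 0 0 0 1;-5 30 0 0 0 0 -1;-7 40 0 0 0 0 -1;-7 45 0 0 0 0 -1;-7 44 0 0 0 0 -1;0 0 0 0 0 0 -1;0 0 0 0 0 0 -1;0 0 0 0 0 0 -1'
python3 - <<'E'
from h import *
S=viewer.grab_frame("side");T=viewer.grab_frame("top");np.save("t5.npy",T);np.save("s5.npy",S)
cv2.imwrite("pics/z9.png",np.hstack([cv2.resize(f,(400,400),interpolation=cv2.INTER_CUBIC)[:,:,::-1] for f in (T[90:240,180:330],S[100:250,180:330])]))
E
```

```text
time: 21.65
eef_pos: [0.5604, -0.0989, 0.2497]
eef_rot: [-180.0, -0.0, 0.0]
contact_force: [0.1, 0.4, -0.8]
gripper_width: -0.0004
gripper_force: 0.0
```

View pics/z9.png

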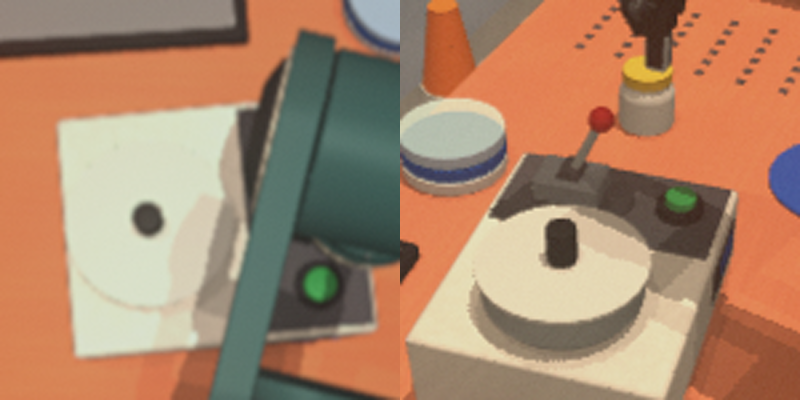

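The cover sits level on the rim, with its knob at side crop (561,243). The ball still leans to the front at (601,119), and the shut fingertips are at (658,68). My picture budget is used up, so the rest is checked by numbers.

```bash
python3 - <<'E'
from h import *
print([ (z,proj("side",[.5604,-.0989,z]).round(1).tolist()) for z in(.225,.25,.262,.27)],"tip seen 276.8 125.5")
S=np.load("s5.npy");k=blob(mask(S,(0,0,0),(180,255,85)),(225,175,260,205));print(cv2.boundingRect(k),"knob pred",proj("side",[.586,.0594,.187]),proj("side",[.586,.0594,.150]))
red=mask(S,(0,140,70),(5,255,255))|mask(S,(172,140,70),(180,255,255))
b=blob(red,(235,130,275,160));print("ball",cen(b),onz("side",cen(b),.192),onz("side",cen(b),.197))
E
python3 -m creep '0 0 15 0 0 0 -1;0 0 25 0 0 0 -1;0 0 25 0 0 0 -1;0 0 10 0 0 0 -1;10 -1 0 0 0 0 -1;10 -1 0 0 0 0 -1;5 -1 0 0 0 0 -1;0 0 0 0 0 0 -1;0 0 0 0 0 0 -1'
```

```text
[(0.225, [275.6, 138.6]), (0.25, [275.8, 130.0]), (0.262, [276.0, 125.8]), (0.27, [276.0, 122.9])] tip seen 276.8 125.5
(235, 182, 11, 18) knob pred [239.38681295 184.61821422] [239.90900764 196.70144124]
ball [255.16981132 144.06603774] [[ 0.61773184 -0.1014237 ]] [[ 0.61463906 -0.09458164]]
time: 22.65
eef_pos: [0.5855, -0.0966, 0.1746]
eef_rot: [180.0, -0.0, -0.0]
contact_force: [0.6, -0.2, -0.8]
gripper_width: -0.0001
gripper_force: 0.0
```

```bash
python3 -m creep '4 -.5 0 0 0 0 -1;4 -.5 0 0 0 0 -1;4 -.5 0 0 0 0 -1;4 -.5 0 0 0 0 -1;4 -.5 0 0 0 0 -1'; python3 -m creep '4 -.5 0 0 0 0 -1;4 -.5 0 0 0 0 -1;4 -.5 0 0 0 0 -1;4 -.5 0 0 0 0 -1;4 -.5 0 0 0 0 -1;4 -.5 0 0 0 0 -1'
```

```text
time: 23.15
eef_pos: [0.6056, -0.0941, 0.1742]
eef_rot: [180.0, 0.0, -0.0]
contact_force: [-1.5, -0.5, 0.6]
gripper_width: -0.0002
gripper_force: 0.7
time: 23.75
eef_pos: [0.6296, -0.0911, 0.1742]
eef_rot: [180.0, -0.0, -0.0]
contact_force: [-0.6, 0.1, 0.5]
gripper_width: -0.0003
gripper_force: 0.4
```

Run:
```python
from h import *
S=viewer.grab_frame("side");T=viewer.grab_frame("top")
for n,S,r in(("side",S,(225,120,285,165)),("top",T,(270,130,325,175))):
    red=mask(S,(0,140,60),(5,255,255))|mask(S,(172,140,60),(180,255,255))
    try: b=blob(red,r);print(n,cen(b),cv2.contourArea(b),onz(n,cen(b),.2))
    except Exception as e: print(n,"none")
```

```text
side [241.03666667 140.02333333] 50.0 [[ 0.65425008 -0.09312739]]
top none
```

```bash
python3 -m creep '4 -.5 0 0 0 0 -1;4 -.5 0 0 0 0 -1;4 -.5 0 0 0 0 -1;4 -.5 0 0 0 0 -1;4 -.5 0 0 0 0 -1;4 -.5 0 0 0 0 -1'; python3 -m creep '3 -.3 0 0 0 0 -1;2 -.2 0 0 0 0 -1;2 -.2 0 0 0 0 -1'
```

```text
time: 24.45
eef_pos: [0.6535, -0.088, 0.1741]
eef_rot: [-180.0, 0.0, -0.0]
contact_force: [-1.5, 1.3, -0.5]
gripper_width: -0.0001
gripper_force: 0.5
time: 24.75
eef_pos: [0.6603, -0.0874, 0.1742]
eef_rot: [-180.0, 0.0, -0.0]
contact_force: [-0.3, 0.5, -1.3]
gripper_width: -0.0001
gripper_force: 0.5
```

```bash
python3 -m creep '2 -.2 0 0 0 0 -1;2 -.2 0 0 0 0 -1'; python3 -m creep '2 -.2 0 0 0 0 -1;1 -.1 0 0 0 0 -1'
python3 - <<'E'
from h import *
S=viewer.grab_frame("side")
red=mask(S,(0,140,60),(5,255,255))|mask(S,(172,140,60),(180,255,255))
b=blob(red,(205,115,285,165));print(cen(b),cv2.boundingRect(b),onz("side",cen(b),.192))
E
```

```text
time: 24.95
eef_pos: [0.6635, -0.0871, 0.1741]
eef_rot: [180.0, 0.1, -0.0]
contact_force: [-19.0, -1.9, 3.7]
gripper_width: -0.0003
gripper_force: 9.5
time: 25.15
eef_pos: [0.6641, -0.0871, 0.1739]
eef_rot: [180.0, 0.5, -0.0]
contact_force: [-40.1, -2.1, 9.9]
gripper_width: 0.0002
gripper_force: 19.8
[228.76086957 140.94202899] (225, 137, 8, 9) [[ 0.68755841 -0.08733374]]
```

```bash
python3 -m creep '-5 .5 0 0 0 0 -1;-10 1 0 0 0 0 -1;-20 2 0 0 0 0 -1;-30 3 0 0 0 0 -1;-30 4 0 0 0 0 -1;-25 4 0 0 0 0 -1;-11 1 0 0 0 0 -1;0 0 0 0 0 0 -1;0 0 0 0 0 0 -1'
python3 - <<'E'
from h import *
S=viewer.grab_frame("side");T=viewer.grab_frame("top")
red=mask(S,(0,140,60),(5,255,255))|mask(S,(172,140,60),(180,255,255))
b=blob(red,(205,115,285,165));print(cen(b),cv2.boundingRect(b),onz("side",cen(b),.192))
red=mask(T,(0,140,60),(5,255,255))|mask(T,(172,140,60),(180,255,255))
try:b=blob(red,(270,110,325,175));print("top",cen(b),cv2.contourArea(b),onz("top",cen(b),.192))
except Exception:print("hid")
g=mask(S,(45,120,40),(80,255,255));b=blob(g,(265,150,310,195));print("btn",cen(b),cv2.contourArea(b),onz("side",cen(b),.121))
E
```

```text
time: 26.1
eef_pos: [0.5368, -0.1022, 0.1745]
eef_rot: [180.0, -0.1, -0.0]
contact_force: [0.2, 0.6, -0.3]
gripper_width: 0.0001
gripper_force: 0.0
[229.29938272 140.62037037] (225, 136, 9, 10) [[ 0.6869503  -0.08926902]]
top [296.79239766 129.25730994] 57.0 [[ 0.68857462 -0.0855782 ]]
btn [285.7754386  174.09824561] 47.5 [[ 0.52932698 -0.10054819]]
```

```bash
python3 -m creep '-2 0 15 0 0 0 -1;0 0 20 0 0 0 -1;0 0 15 0 0 0 -1;0 0 8 0 0 0 -1;0 0 3 0 0 0 -1;0 0 2 0 0 0 -1;0 0 0 0 0 0 -1'; python3 -m creep '0 0 2 0 0 0 -1;0 0 2 0 0 0 -1;0 0 1 0 0 0 -1;0 0 0 0 0 0 -1'
```

```text
time: 26.9
eef_pos: [0.5344, -0.1022, 0.1115]
eef_rot: [180.0, -0.0, -0.0]
contact_force: [0.4, -0.2, 0.1]
gripper_width: 0.0005
gripper_force: 0.0
time: 27.3
eef_pos: [0.5344, -0.1022, 0.1064]
eef_rot: [180.0, -0.0, -0.0]
contact_force: [0.6, -0.3, 1.7]
gripper_width: -0.0002
gripper_force: 1.0
```

```bash
python3 -m creep '0 0 1 0 0 0 -1;0 0 1 0 0 0 -1;0 0 1 0 0 0 -1;0 0 0 0 0 0 -1'; python3 -m creep '0 0 1 0 0 0 -1;0 0 1 0 0 0 -1;0 0 0 0 0 0 -1'
```

```text
time: 27.7
eef_pos: [0.5344, -0.1022, 0.1033]
eef_rot: [180.0, -0.0, -0.0]
contact_force: [1.5, -0.7, 4.0]
gripper_width: -0.0001
gripper_force: 1.9
time: 28.0
eef_pos: [0.5343, -0.1022, 0.1014]
eef_rot: [180.0, -0.0, -0.0]
contact_force: [1.9, -0.0, 5.6]
gripper_width: -0.0002
gripper_force: 2.5
```

```bash
python3 -m creep '0 0 .5 0 0 0 -1;0 0 .5 0 0 0 -1;0 0 0 0 0 0 -1'; python3 -m creep '0 0 .5 0 0 0 -1;0 0 .5 0 0 0 -1;0 0 0 0 0 0 -1;0 0 0 0 0 0 -1'
```

```text
time: 28.3
eef_pos: [0.5344, -0.1023, 0.1013]
eef_rot: [180.0, -0.0, -0.0]
contact_force: [-2.6, 0.8, 13.9]
gripper_width: 0.0001
gripper_force: 6.9
time: 28.7
eef_pos: [0.5345, -0.1023, 0.1011]
eef_rot: [180.0, -0.1, -0.0]
contact_force: [-6.8, 2.4, 22.7]
gripper_width: 0.0004
gripper_force: 11.2
```

Hard stop after about 6 mm of travel, so the button is fully down. Release, withdraw and check.

```bash
python3 -m creep '0 0 -5 0 0 0 -1;0 0 -15 0 0 0 -1;0 0 -35 0 0 0 -1;0 0 -40 0 0 0 -1;0 0 -40 0 0 0 -1;-10 30 0 0 0 0 -1;-10 40 0 0 0 0 -1;-10 40 0 0 0 0 -1;-10 40 0 0 0 0 -1;-10 40 0 0 0 0 -1;-10 40 0 0 0 0 -1;-10 40 0 0 0 0 -1;-10 40 0 0 0 0 -1;-10 20 0 0 0 0 -1;0 0 0 0 0 0 -1;0 0 0 0 0 0 -1'
python3 - <<'E'
from h import *
S=viewer.grab_frame("side");T=viewer.grab_frame("top");T0=np.load("top.npy");S0=np.load("side.npy")
R=lambda f:mask(f,(0,140,60),(5,255,255))|mask(f,(172,140,60),(180,255,255))
def two_(k,ms,rs,mt,rt):
    try:
        a,b=cen(blob(ms,rs)),cen(blob(mt,rt));print(k,a.round(1),b.round(1),two(a,b).round(4))
    except Exception as e:print(k,"not seen")
two_("ball",R(S),(205,115,285,165),R(T),(270,110,325,175))
g=lambda f:mask(f,(45,120,40),(80,255,255))
two_("button",g(S),(265,150,310,195),g(T),(280,175,325,215))
two_("stem",R(S),(180,300,270,384),R(T),(110,200,150,240))
d=lambda f:(f.max(2)<85).astype(np.uint8)*255
two_("knob",d(S),(225,172,262,206),d(T),(225,155,250,185))
# jar / bottle unchanged
for n,A,B,rs in(("top",T0,T,[(100,125,150,168),(375,125,420,170)]),("side",S0,S,[(110,280,165,345),(255,118,290,152)])):
    for x0,y0,x1,y1 in rs:
        s,_=cv2.phaseCorrelate(cv2.cvtColor(A,7)[y0:y1,x0:x1].astype(np.float64),cv2.cvtColor(B,7)[y0:y1,x0:x1].astype(np.float64));print(n,np.round(s,2))
# cover rim in side view: white outline -> circle at z=.150
s=bot.sense();print(s["eef_pos"],s["contact_force"])
P=np.array([proj("side",[.586+.079*np.cos(t),.0594+.079*np.sin(t),.150]) for t in np.linspace(0,6.28,100)]);print("pred",P.min(0),P.max(0))
w=mask(S,(0,0,170),(180,75,255))
print("left edge rows",[ (r,np.flatnonzero(w[r,195:290])[[0,-1]]+195) for r in(190,196)],cv2.cvtColor(S,7)[215:228,240])
E
```

```text
time: 30.3
eef_pos: [0.4439, -0.432, 0.2342]
eef_rot: [-180.0, 0.0, -0.1]
contact_force: [0.4, 0.4, 0.3]
gripper_width: 0.0003
gripper_force: 0.0
ball [229.3 140.7] [296.6 129.8] [ 0.6857 -0.0852  0.1947]
button [285.1 173.6] [299.9 196. ] [ 0.5335 -0.1031  0.1199]
stem [231.8 354.5] [125.4 221.5] [0.459  0.3691 0.0445]
knob [240.2 190.7] [235.1 171.8] [0.5849 0.0607 0.1701]
top [0.06 0.62]
top [0.6  0.49]
side [-0.02  0.04]
side [0.06 0.21]
[ 0.44447455 -0.43130341  0.23442574] [-0.22409414 -1.14464107  0.11404671]
pred [206.38757354 176.05475444] [273.30375559 220.14274807]
left edge rows [(190, array([206, 271])), (196, array([202, 287]))] [219 218 218 219 217 203 131 108 107 105 106 108 107]
```

```bash
python3 -c "
from station import bot;print(bot.hand_in())"
```

```text
the job is handed in; nothing more can be done
None
```

I handed the job in at about 30 s with every step done in order: the gauge is upright on the tray floor, the cover sits level on the bowl rim, the lever is against its rear stop, and the button was pressed fully down and released; the bottle and jar did not move.

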